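# Seat a reference mirror in its three-point mount and clamp it

### The job

Take the round reference mirror off its white rest and set it down gently, mirror face up, on the three brass pads of the mount, letting go of it there. Then push the clamp slide forward by its red tab until its spring plunger bears and holds the mirror against both stops: firm, so that every contact bears and the mirror cannot rock, but gently, about 5 N on the mirror. Let go and leave everything else on the plate alone.

Things in the scene. Friction and masses are not known exactly. Their poses are not given: they have to be found in the camera images.
- mirror: Round mirror in a grey steel ring, a plain disc of 56 mm diameter and 20 mm height, 0.15 to 0.29 kg, slippery (friction about 0.2) on the brass pads and stops, blue-silver mirror face up. Origin at the centre of its underside, z up along its axis. Grasp it across its diameter.
- rest: White plastic rest on which the mirror waits, fixed: a 38 mm wide round pedestal, top 18 mm above the table, on a 52 mm wide, 4 mm high foot. Origin at the centre of its underside. It and the mount may stand on either side, left or right.
- mount: Three-point mount, bolted down: dark base plate 10 mm thick, 76 mm wide (its y) and reaching from 132 mm behind (-x) to 48 mm ahead (+x) of the origin. Origin on the table under the centre of the seated mirror; its x is the direction in which the clamp pushes. The clamp slide stands at -x, the two stops at +x; the mirror goes between them, with free room for fingers on its +y and -y sides.
- seat (a point): Point on the mount, 30 mm above its origin: the centre of the mirror's underside when seated against both stops; axes as the mount's. Set the mirror down about 4 mm behind it (mount -x) to clear the stops; the plunger starts at least 10 mm behind the seated mirror's rim. Up to 3 mm of sideways error (mount y) is taken up when the clamp pushes the mirror home.
- pad_a: Fixed brass support pad, 8 mm post with round top, 18 mm from the seat centre at 60 degrees from mount x towards y. Its top is 30 mm above the table. Origin at its foot, 10 mm above the table.
- pad_b: Fixed support pad like pad_a, at 180 degrees (towards the clamp).
- pad_c: Fixed support pad like pad_a, at 300 degrees.
- stop_a: Fixed stop: 9 mm steel post with a 12 mm brass ball on top, ball centre 40 mm above the table (mid height of the seated mirror), its top 46 mm; it stands 34 mm from the seat centre at 40 degrees from mount x towards +y. Origin at its foot, 10 mm above the table.
- stop_b: Fixed stop like stop_a, at 40 degrees towards -y.
- clamp (a joint): Travel of the clamp slide along mount +x, 0 (fully back) to 0.032 m; starts at 0 to 3 mm. It needs a steady 10 N push and stays where it is left. Blue block 36 x 40 mm, top 48 mm above the table. Its 10 mm brass spring plunger, 40 mm above the table, gives 7 mm at 2.5 N per mm. How far it sticks out varies by 7 mm either way, so it bears on the seated mirror at 13 to 27 mm, found by feel.
- tab (a point): Centre of the top of the red tab on the clamp slide, 87 mm above the table; the tab is upright, 12 mm wide (mount y), 14 mm long (mount x), 39 mm high above the blue block; moves with the slide. Pinch it across mount y or push it from behind. The push rises by up to 2 N more while the mirror slides home, then by 2.5 N per mm once it is against both stops (each stop then takes 0.65 of the plunger force).
- pin_a: Bystander: steel flanged pin standing upright, 22 mm wide foot 10 mm high, 41 mm tall; origin at the centre of its underside. Leave it alone.
- pin_b: Bystander: steel flanged pin standing upright, 22 mm wide foot 10 mm high, 41 mm tall; origin at the centre of its underside. Leave it alone.
- pin_c: Bystander: steel flanged pin standing upright, 22 mm wide foot 10 mm high, 41 mm tall; origin at the centre of its underside. Leave it alone.
- pin_d: Bystander: steel flanged pin standing upright, 22 mm wide foot 10 mm high, 41 mm tall; origin at the centre of its underside. Leave it alone.
- gauge_block: Bystander: steel block 35 x 14 x 30 mm, origin at the centre of its underside. Leave it alone.
- v_block: Bystander: dark steel V-block 60 x 50 x 42 mm, origin at the centre of its underside. Leave it alone.
- pin_rack: Bystander: white block 70 x 130 x 30 mm holding steel pins up to 60 mm high, origin at the centre of its underside. Leave it alone.
Things that resemble listed ones, but are neither listed nor needed, are in the scene too. Of the things shaped like the mirror, the grey one is meant. What is shaped like the mount but turquoise is not meant.

How it is judged:
By the outcome, as a careful person would: the job done as asked, in the order asked, and still so for the second after the job is handed in, with the robot touching nothing.
It also fails if it takes over 70 s, if anything falls off the work surface, if the arm or the gripper's body presses on something with over 40 N, if the wrist force passes 120 N, or if a joint passes its speed limit or range.

### The arm

A 6-joint arm with a two-finger parallel gripper is mounted at the origin on the work surface. World frame = base frame: x ahead of the robot, y to its left, z up, the work surface at z = 0. Lengths are in m, angles in rad, forces in N, time in s.
With the tool pointing down it reaches from about 0.25 to 0.85 m from the base axis. Payload 12.5 kg.
Tool frame: the origin (TCP) lies midway between the tips of the shut fingers; the grasp point (between the pads) lies manip.tcp_to_grasp behind it (manip.tcp_to_grasp is the distance from the TCP to the grasp point, in m); z points along the fingers, x is the direction in which the jaws open and shut, and the axes are right-handed (so a half turn about z gives the same grasp; the last joint's range is limited). The gripper opens to 93 mm and grips with 3 to 60 N. Pads are 15 mm wide; open, the fingers measure 128 mm over their backs; the gripper's body (75 mm by 188 mm) begins 65 mm behind the grasp point.
Start: joints at [-1.418, 0.351, 1.652, -0, 1.139, -0.085], TCP at [0.13, -0.535, 0.219] pointing down, gripper open.
Joint ranges: [-2.75, 2.75], [-0.79, 2.1], [0.01, 2.65], [-1.57, 4.71], [0.07, 3.14], [-2.87, 2.87]. Speed limits (rad/s): [2.22, 2.22, 2.79, 3.14, 3.14, 3.14].

### API

Orientations are given as [roll, pitch, yaw] about the fixed x, y, z axes, in that order (R = Rz(yaw) Ry(pitch) Rx(roll)).
In Python, from bench import manip, cams, monitor gives the robot as it stands. Calls block until the motion is done:
- manip.move_ptp(position, orientation): joint-space move of the TCP to a pose.
- manip.movel(position, velocity=0.15, ori=None, f_stop=None): straight line of the TCP; ori=None keeps the orientation; velocity is the mean speed in m/s. With f_stop (N) it stops when the force on the tool has changed by that much, and returns True; else False.
- manip.movej(angles): joint-space move.
- manip.gripper_to(opening, strength=None): finger opening in m; strength is the grip in N (None keeps the last); returns when the fingers have stopped.
- manip.hold(seconds).
- manip.solve_ik(position, orientation): joint angles nearest the present ones, or None.
- cams.camera(name): name is "side" or "top" or "wrist"; returns a dict with "color" (400x640x3 uint8, red, green, blue), "mtx" (3x3 intrinsics, pixels), "view" (4x4, takes a point from world to camera coordinates). Camera axes: x right, y down, z forward; pixel columns grow to the right and rows downward; lengths in m; the calibration is good to about 2 mm. A picture is of the moment at which its call begins. There is no depth.
A pose or a line that the arm cannot do raises manip.MotionError and nothing moves.
- manip.sign_off(): hands the job in, once; it reports no verdict.
Trained networks look in the newest picture that a camera, given by its name, has taken for a name from the list of things; names that differ only in an ending like _2 or _b are one class to them, and where a whole thing is asked for, a point or a joint stands for the part that bears it (a point fixed in the world has none). Each returns a list of dicts, best first, with "score" (0 to 1); they miss things now and then, are a little off and sometimes report something else, mostly with a low value. They report only what shows in the picture. A call takes as long as a camera call. They do not tell look-alikes from the thing itself.
- cams.search_frame(camera, query): "position" ([column, row] in pixels, amid what is visible of it).
- cams.outline_of(camera, query): "mask" (400x640 bool, what is visible of it) and "position" ([column, row] in pixels, amid what is visible of it).
- cams.pinpoint(camera, query): "position" ([column, row] in pixels: a listed point, or the origin of a listed thing).
Readings, each from a call of its own:
- monitor.read_time(): time.
- monitor.read_joint_positions(): joint angles.
- monitor.read_joint_velocities(): joint speeds.
- monitor.read_tau(): joint torques, N m.
- monitor.read_position(): TCP position.
- monitor.read_tool_rot(): TCP orientation.
- monitor.read_wrist_force(): force on the tool from outside, world axes, zero at the start.
- monitor.read_wrist_torque(): the same for the moment, N m.
- monitor.read_opening(): finger opening in m.
Only numpy, scipy, OpenCV 4.12 (cv2) and the standard library are available. Lean on these libraries where they do the work, as an engineer would, in place of code of your own. Each camera call takes 0.05 s, during which the arm holds its last target. There are 200 camera calls.

## Working session

There is one attempt and no reset: what is moved stays moved. The work goes in short steps, each a Python script; the robot and the scene stay as the last script left them, time stands still between calls to the robot, and variables do not carry over. Pictures are saved under pics/ and viewed, about 8 in all and at most 12, crops included, and the job is handed in when it is done.

```bash
ls; mkdir -p pics; cat > h.py <<'E'
import numpy as np, cv2
from bench import manip, cams, monitor
def snap(n,f=None):
    c=cams.camera(n)
    if f: cv2.imwrite('pics/'+f,c['color'][:,:,::-1])
    return c
def ray(c,uv):
    R=c['view'][:3,:3];t=c['view'][:3,3]
    d=R.T@np.linalg.solve(c['mtx'],[uv[0],uv[1],1.]);return -R.T@t,d
def atz(c,uv,z):
    o,d=ray(c,uv);return o+d*(z-o[2])/d[2]
def proj(c,p):
    q=c['mtx']@(c['view'][:3,:3]@np.asarray(p)+c['view'][:3,3]);return q[:2]/q[2]
E
python3 - <<'E'
from h import *
for n in ['top','side']:
    c=snap(n,n+'0.png'); print(n,ray(c,[320,200]))
    for q,z in [('mirror',.018),('rest',0),('mount',0),('seat',.03),('tab',.087),('stop_a',.01),('pad_a',.01),('clamp',.04)]:
        try: print(q,[(np.round(r['position']).tolist(),round(r['score'],2),np.round(atz(c,r['position'],z),4)[:2].tolist()) for r in cams.pinpoint(n,q)])
        except Exception as e: print(q,e)
print(manip.tcp_to_grasp, monitor.read_tool_rot(), monitor.read_time())
E
```

```text
pics
top (array([0.48613287, 0.01977929, 0.99789777]), array([ 0.10038226, -0.04452391, -0.99422026]))
mirror [([231.0, 179.0], 0.89, [0.6315, 0.1698]), ([235.0, 224.0], 0.85, [0.5315, 0.16]), ([211.0, 270.0], 0.74, [0.4333, 0.2097])]
rest []
mount [([413.0, 308.0], 0.68, [0.3493, -0.2283]), ([381.0, 194.0], 0.67, [0.6006, -0.1621])]
seat [([384.0, 192.0], 0.81, [0.6011, -0.1624]), ([415.0, 314.0], 0.68, [0.3428, -0.2244]), ([306.0, 232.0], 0.49, [0.5158, 0.0068])]
tab [([422.0, 366.0], 0.87, [0.2491, -0.2217]), ([379.0, 236.0], 0.65, [0.5054, -0.1401])]
stop_a [([375.0, 180.0], 0.54, [0.6313, -0.1463]), ([405.0, 299.0], 0.5, [0.3717, -0.208]), ([425.0, 300.0], 0.42, [0.3676, -0.2506]), ([393.0, 184.0], 0.41, [0.6207, -0.1862])]
pad_a [([424.0, 306.0], 0.44, [0.3556, -0.2492])]
clamp it knows: gauge_block, mirror, mount, pad, pin, pin_rack, rest, seat, stop, tab, v_block
side (array([0.48311718, 0.69998734, 0.48511176]), array([ 0.11765576, -0.86324518, -0.4910587 ]))
mirror [([338.0, 282.0], 0.94, [0.5289, 0.1616]), ([277.0, 291.0], 0.77, [0.6296, 0.1925]), ([395.0, 313.0], 0.64, [0
[... 363 characters left out ...]
0.5005, -0.1283])]
stop_a [([409.0, 186.0], 0.63, [0.3849, -0.2211]), ([185.0, 314.0], 0.62, [0.7695, 0.2506]), ([410.0, 181.0], 0.54, [0.3791, -0.2491]), ([307.0, 196.0], 0.52, [0.6308, -0.152]), ([313.0, 186.0], 0.42, [0.6239, -0.2031])]
pad_a [([317.0, 199.0], 0.61, [0.6039, -0.1396]), ([417.0, 180.0], 0.56, [0.3627, -0.257]), ([429.0, 187.0], 0.55, [0.335, -0.2213]), ([418.0, 192.0], 0.53, [0.3641, -0.1926]), ([330.0, 198.0], 0.46, [0.5747, -0.1461]), ([318.0, 193.0], 0.46, [0.607, -0.1678]), ([245.0, 218.0], 0.25, [0.7541, -0.0438])]
clamp it knows: gauge_block, mirror, mount, pad, pin, pin_rack, rest, seat, stop, tab, v_block
0.0188 [-3.14156768e+00  2.55071998e-05 -1.33298368e+00] 0.8
```

View pics/top0.png

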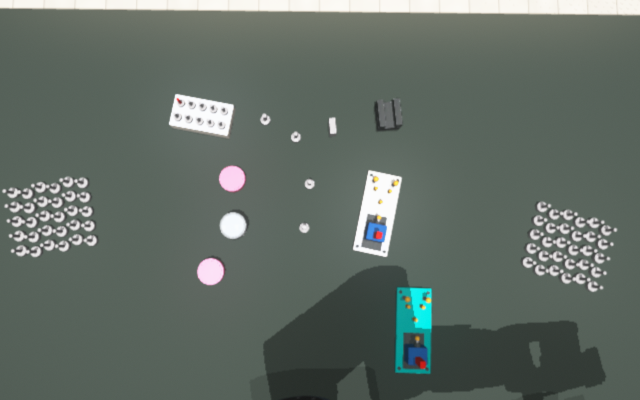

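View pics/side0.png

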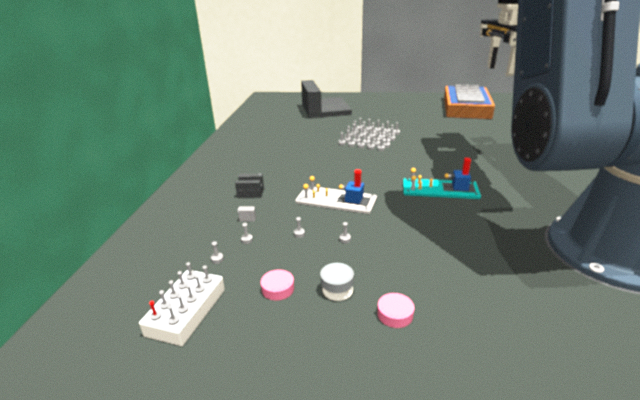

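The grey mirror is at top (233,225) between two pink look-alikes. The wanted mount is the white one at top (378,213), with its tab at (379,236). Next I take wrist close-ups.

```bash
python3 - <<'E'
from h import *
for tag,p,qs in [('mount',[.56,-.15,.26],[('mount',0),('seat',.03),('tab',.087),('stop_a',.01),('pad_a',.01)]),('mirror',[.53,.16,.24],[('mirror',.018),('rest',0)])]:
    for y in (1.31,-1.83):
        s=manip.solve_ik(p,[np.pi,0,y]); print(y,None if s is None else np.round(s,2))
    manip.move_ptp(p,[np.pi,0,1.31 if manip.solve_ik(p,[np.pi,0,1.31]) is not None else -1.83])
    c=snap('wrist','w_'+tag+'.png'); np.savez(tag+'.npz',**c); print(tag,ray(c,[320,200]))
    for q,z in qs:
        print(q,[(np.round(r['position'],1).tolist(),round(r['score'],2),np.round(atz(c,r['position'],z),4)[:2].tolist()) for r in cams.pinpoint('wrist',q)])
    if tag=='mirror':
        print([(r['score'],cv2.fitEllipse(max(cv2.findContours(r['mask'].astype(np.uint8),0,1)[0],key=len))) for r in cams.outline_of('wrist','mirror')])
print(monitor.read_time(),monitor.read_tool_rot(),monitor.read_wrist_force())
E
```

```text
1.31 [-0.34  0.37  1.52 -0.    1.25 -1.65]
-1.83 [-0.34  0.37  1.52 -0.    1.25  1.49]
mount (array([ 0.4861622 , -0.13026253,  0.42715059]), array([ 0.25241598, -0.05999342, -0.96586762]))
mount [([316.1, 201.9], 0.77, [0.599, -0.1628]), ([212.9, 23.4], 0.67, [0.3488, -0.2254])]
seat [([316.4, 208.6], 0.77, [0.6001, -0.1625]), ([205.1, 16.0], 0.69, [0.3492, -0.2247])]
tab [([315.6, 139.6], 0.95, [0.5095, -0.1388]), ([515.6, 260.5], 0.28, [0.707, 0.0536])]
stop_a [([197.7, 47.3], 0.61, [0.3717, -0.25]), ([237.0, 35.6], 0.47, [0.3719, -0.1998]), ([337.6, 222.1], 0.44, [0.6326, -0.1406]), ([303.3, 222.9], 0.43, [0.6213, -0.1874]), ([516.9, 263.0], 0.25, [0.7615, 0.0966])]
pad_a [([558.7, 89.2], 0.6, [0.5339, 0.1694]), ([322.1, 192.2], 0.53, [0.5853, -0.1506]), ([309.0, 209.5], 0.49, [0.6044, -0.1744]), ([225.4, 23.7], 0.48, [0.3562, -0.209]), ([198.6, 35.6], 0.47, [0.3599, -0.2443]), ([328.5, 211.3], 0.45, [0.614, -0.1489]), ([205.6, 2.8], 0.43, [0.3295, -0.224])]
1.31 [ 0.21  0.34  1.62 -0.    1.19 -1.1 ]
-1.83 [0.21 0.34 1.62 0.   1.19 2.04]
mirror (array([0.45669571, 0.17949875, 0.40727858]), array([ 0.25287167, -0.05990423, -0.96575396]))
mirror [([336.5, 86.2], 0.98, [0.4308, 0.2092]), ([320.8, 176.7], 0.94, [0.5295, 0.1641]), ([343.2, 240.6], 0.88, [0.6208, 0.1709])]
rest []
[(0.87, ((320.2118225097656, 179.12396240234375), (44.83713912963867, 46.16954040527344), 179.00588989257812)), (0.79, ((339.39447021484375, 86.07060241699219), (47.017852783203125, 50.527137756347656), 5.289604663848877)), (0.72, ((219.73069763183594, 353.046875), (19.920591354370117, 32.18062973022461), 171.45848083496094)), (0.57, ((344.05584716796875, 246.94825744628906), (39.968772888183594, 41.881202697753906), 157.15074157714844)), (0.2, ((320.0664978027344, 341.6562194824219), (11.626194953918457, 18.79572296142578), 174.09133911132812))]
4.5667 [3.14148169e+00 1.22500761e-05 1.30858093e+00] [-0.12832466  0.40470718 -0.25516438]
```

View pics/w_mount.png

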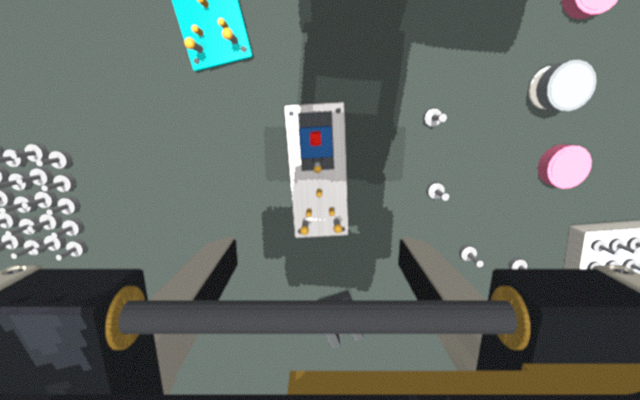

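View pics/w_mirror.png

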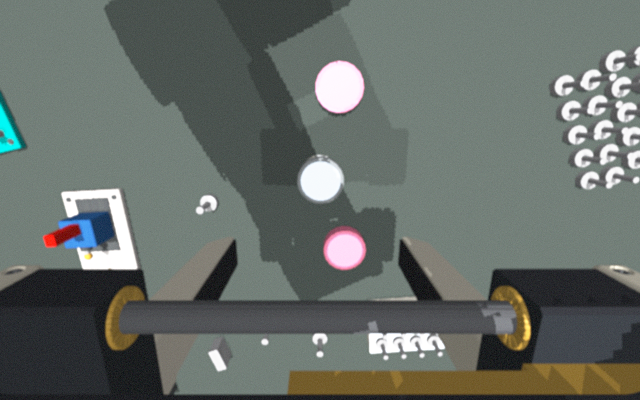

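The wrist view shows the mount (stops at (303,230) and (338,229), tab at (316,139)) and the mirror on its rest at (320,179), both clear for a grasp along mount y. I'll take closer views and fit the poses.

```bash
python3 - <<'E'
from h import *
for tag,p in [('mirror2',[.535,.163,.15]),('mount2',[.565,-.15,.17])]:
    manip.move_ptp(p,[np.pi,0,1.31])
    c=snap('wrist',tag+'.png'); np.savez(tag+'.npz',**c)
    q='mirror' if 'mirror' in tag else 'mount'
    for r in cams.outline_of('wrist',q)[:3]:
        m=r['mask'].astype(np.uint8); k=max(cv2.findContours(m,0,1)[0],key=len)
        if q=='mirror':
            e=cv2.fitEllipse(k); print(r['score'],e,atz(c,e[0],.038))
        else: print(r['score'],r['position'],cv2.minAreaRect(k))
    for qq,z in ([('mirror',.018)] if q=='mirror' else [('mount',0),('seat',.03),('tab',.087),('stop',.01),('pad',.01)]):
        try:print(qq,[(np.round(r['position'],1).tolist(),round(r['score'],2),np.round(atz(c,r['position'],z),4)[:2].tolist()) for r in cams.pinpoint('wrist',qq)])
        except Exception as e: print(e)
a=cv2.imread('pics/mirror2.png');b=cv2.imread('pics/mount2.png')
cv2.imwrite('pics/both.png',np.hstack([a[:300,170:470],b[:300,170:470]]))
cv2.imwrite('pics/both.png',cv2.resize(cv2.imread('pics/both.png'),(800,400)))
E
```

```text
0.85 ((346.5019836425781, 276.2260437011719), (50.081932067871094, 53.86532974243164), 110.3431396484375) [0.61722144 0.17111071 0.038     ]
0.78 ((340.66156005859375, 72.7977066040039), (61.57231140136719, 67.67030334472656), 12.347498893737793) [0.43371373 0.21031078 0.038     ]
0.68 ((315.84661865234375, 193.91160583496094), (59.890037536621094, 61.31450271606445), 1.0016149282455444) [0.5282651  0.16357519 0.038     ]
mirror [([337.2, 76.3], 0.8, [0.4337, 0.2086]), ([346.8, 274.3], 0.72, [0.6262, 0.1711]), ([318.5, 191.9], 0.64, [0.5317, 0.1652])]
0.86 [181.5, 24.1] ((183.0, 26.0), (52.0, 94.0), 90.0)
0.6 [314.0, 173.8] ((314.70001220703125, 177.89999389648438), (166.18331909179688, 76.22118377685547), 86.633544921875)
mount [([319.1, 218.6], 0.92, [0.6005, -0.156])]
seat [([311.6, 229.1], 0.94, [0.5999, -0.1641])]
tab [([309.5, 145.6], 0.9, [0.5119, -0.1408])]
stop [([296.2, 246.3], 0.7, [0.6224, -0.1885]), ([161.3, 22.7], 0.68, [0.3735, -0.2482]), ([208.9, 9.9], 0.52, [0.375, -0.2016]), ([337.8, 243.5], 0.44, [0.6312, -0.1424])]
pad [([331.3, 229.2], 0.62, [0.6127, -0.1453]), ([318.2, 208.6], 0.61, [0.586, -0.1532]), ([302.9, 230.2], 0.5, [0.6058, -0.176]), ([159.6, 2.3], 0.4, [0.3576, -0.2432])]
```

View pics/both.png

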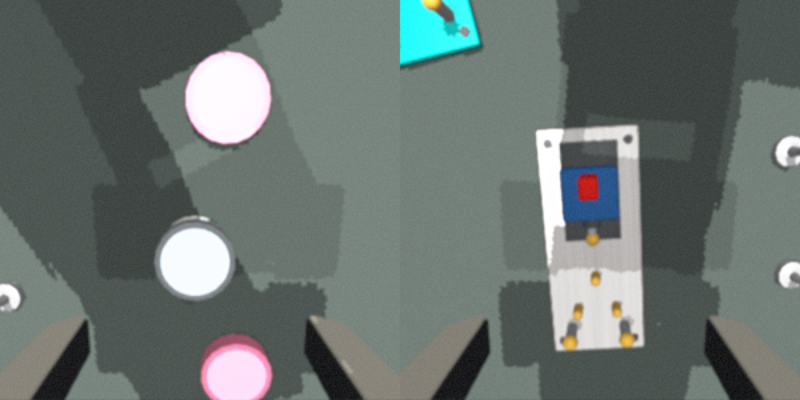

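```bash
python3 - <<'E'
from h import *
from scipy.optimize import least_squares
c=dict(np.load('mount2.npz'))
hsv=cv2.cvtColor(c['color'],cv2.COLOR_RGB2HSV)
def blobs(m,amin):
    n,l,s,ce=cv2.connectedComponentsWithStats(m,connectivity=8)
    return [(s[i,4],np.round(ce[i],1).tolist()) for i in range(1,n) if s[i,4]>=amin and 265<ce[i][0]<360 and 90<ce[i][1]<275]
print('or',ob:=blobs(cv2.inRange(hsv,(8,130,90),(32,255,255)),6))
red=blobs(cv2.inRange(hsv,(0,150,80),(5,255,255)),20); print('red',red)
V=lambda x,y:[(x-400)/1.3333+170,y/1.3333]
d=np.deg2rad
man=[((.034*np.cos(d(40)),.034*np.sin(d(40)),.04),V(627,340)),((.034*np.cos(d(40)),-.034*np.sin(d(40)),.04),V(570,342))]
man+=[((.018*np.cos(d(a)),.018*np.sin(d(a)),.029),V(*v)) for a,v in [(60,(617,309)),(180,(596,278)),(300,(578,311))]]
for i,(p,v) in enumerate(man):
    k=min(ob,key=lambda b:np.hypot(*(np.array(b[1])-v)))
    man[i]=(p,k[1]); print(v,k)
man+=[((-.132,-.038,.01),V(537,130)),((-.132,.038,.01),V(638,126)),((.048,.038,.01),V(644,345)),((.048,-.038,.01),V(556,350))]
def w(q,p): 
    s,o=np.sin(q[2]),np.cos(q[2]); return [q[0]+o*p[0]-s*p[1],q[1]+s*p[0]+o*p[1],p[2]]
for sel in (man[:5],man[5:],man):
    f=lambda q:np.concatenate([proj(c,w(q,p))-v for p,v in sel])
    r=least_squares(f,[.6,-.16,-.26],loss='soft_l1'); print(r.x.round(4),f(r.x).reshape(-1,2).round(1).tolist())
print('tab',atz(c,red[0][1],.087) if red else 0)
# side/top check
for n in ('top','side'):
    cc=snap(n)
    for z,qn in ((.018,'mirror'),(.03,'seat')):
        print(n,qn,[np.round(atz(cc,x['position'],z),4).tolist() for x in cams.pinpoint(n,qn)])
E
```

```text
or [(np.int32(56), [314.1, 179.3]), (np.int32(42), [316.0, 208.9]), (np.int32(47), [332.0, 232.1]), (np.int32(47), [303.0, 233.6]), (np.int32(86), [339.9, 254.5]), (np.int32(83), [297.0, 256.7])]
red [(np.int32(196), [310.5, 140.0])]
[340.2542563564089, 255.006375159379] (np.int32(86), [339.9, 254.5])
[297.5031875796895, 256.5064126603165] (np.int32(83), [297.0, 256.7])
[332.7540688517213, 231.7557938948474] (np.int32(47), [332.0, 232.1])
[317.0036750918773, 208.50521263031578] (np.int32(42), [316.0, 208.9])
[303.5033375834396, 233.2558313957849] (np.int32(47), [303.0, 233.6])
[ 0.5982 -0.1578 -0.2052] [[-0.3, -2.3], [0.2, -2.4], [0.3, 1.0], [0.0, 0.4], [-0.3, 1.1]]
[ 0.6004 -0.1576 -0.2069] [[-0.5, -0.0], [0.6, -1.4], [0.2, 1.1], [-0.2, 0.5]]
[ 0.5997 -0.1579 -0.2079] [[-0.1, -1.0], [0.5, -1.1], [0.6, 2.4], [0.4, 1.7], [-0.1, 2.3], [-0.8, -0.7], [0.3, -2.0], [-0.2, 0.6], [-0.7, 0.0]]
tab [ 0.50792972 -0.13889344  0.087     ]
top mirror [[0.4318, 0.2069, 0.018], [0.6273, 0.1713, 0.018]]
top seat []
side mirror [[0.6257, 0.1946, 0.018], [0.4346, 0.2189, 0.018], [0.5321, 0.1562, 0.018]]
side seat [[0.5992, -0.1524, 0.03], [0.3562, -0.2329, 0.03]]
```

```bash
python3 - <<'E'
from h import *
O=[np.pi,0,1.365]; m=np.array([.529,.164])
manip.move_ptp([*m,.13],O); manip.gripper_to(.092)
print(manip.movel([*m,.0105],.1,f_stop=6), monitor.read_position(), monitor.read_wrist_force())
manip.gripper_to(.05,20); print(monitor.read_opening(),monitor.read_wrist_force())
manip.movel([*m,.14],.1); manip.hold(.3); print(monitor.read_opening(),monitor.read_wrist_force())
c=snap('wrist','held.png'); np.savez('held.npz',**c)
for r in cams.outline_of('wrist','mirror')[:3]:
    k=max(cv2.findContours(r['mask'].astype(np.uint8),0,1)[0],key=len); e=cv2.fitEllipse(k); print(r['score'],e,atz(c,e[0],.1475))
s=snap('side'); a=c['color'];b=s['color']
u=np.array([338,255]);
cv2.imwrite('pics/held2.png',np.hstack([a[130:400,150:490],cv2.resize(b[150:330,230:430],(300,270))])[:,:,::-1])
print(monitor.read_time())
E
```

```text
False [0.52939456 0.16407612 0.01107793] [-0.49431036  0.17201281 -0.11027408]
0.055679210180132506 [ 0.42438303 -0.62420725  0.18460428]
0.05568808282545694 [ 0.0894886  -0.13610905 -1.54700605]
0.65 ((317.47430419921875, 261.69073486328125), (90.06582641601562, 116.44405364990234), 89.79509735107422) [0.53105701 0.16411728 0.1475    ]
0.61 ((348.3987731933594, 80.89651489257812), (62.57231140136719, 68.65196990966797), 8.53695011138916) [0.44180768 0.19778879 0.1475    ]
12.35
```

View pics/held2.png

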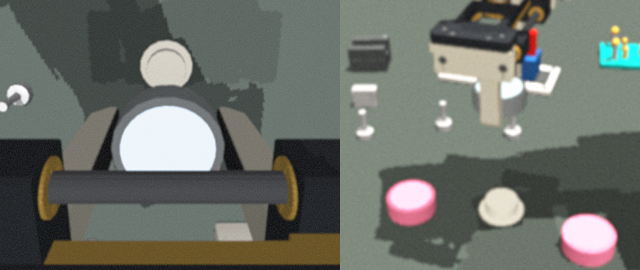

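The mirror is held level in the jaws. The ring's robot-side edge is at about (318,215), and the empty rest is below it. Next I check the mirror's offset in the grip.

```bash
python3 - <<'E'
from h import *
c=dict(np.load('held.npz')); g=cv2.cvtColor(c['color'],cv2.COLOR_RGB2GRAY)
print(g[205:250,318].tolist())
p=monitor.read_position(); ux=np.array([np.cos(-.206),np.sin(-.206)])
for v in (213,214,215,216,217): print(v,(atz(c,[318,v],.1669)[:2]-p[:2])@ux)
# camera bias check: TCP-based projection of mirror rim if centred
for off in (-.003,0,.003):
    q=p[:2]+ux*(off-.028); print(off,proj(c,[*q,.1669]))
E
```

```text
[211, 208, 208, 209, 209, 210, 207, 211, 205, 172, 121, 90, 81, 85, 82, 82, 82, 84, 84, 83, 80, 88, 105, 116, 122, 126, 123, 121, 121, 119, 155, 218, 242, 245, 243, 243, 244, 245, 244, 243, 244, 243, 242, 243, 244]
213 -0.03248564713861685
214 -0.0319951693036939
215 -0.03150380308510489
216 -0.03101154606701914
217 -0.0305183958248386
-0.003 [316.28696806 216.0230167 ]
0 [316.29289753 222.07817934]
0.003 [316.29876226 228.06723327]
```

```bash
python3 - <<'E'
from h import *
O=[np.pi,0,1.365]; ux=np.array([np.cos(-.206),np.sin(-.206)]); s=np.array([.5995,-.158])
t=s-.006*ux
manip.move_ptp([*t,.14],O); 
manip.movel([*t,.035],.1); manip.hold(.3); print(monitor.read_wrist_force())
print(manip.movel([*t,.019],.015,f_stop=1.5), monitor.read_position(), monitor.read_wrist_force())
manip.gripper_to(.06); print(monitor.read_wrist_force())
manip.gripper_to(.09)
manip.movel([*(t-.03*ux),.17],.12)
c=snap('wrist'); np.savez('placed.npz',**c); d=snap('side')['color']
cv2.imwrite('pics/placed.png',np.hstack([cv2.resize(c['color'][80:330,190:440],(400,400)),cv2.resize(d[140:240,270:395],(400,400))])[:,:,::-1])
print(monitor.read_time(),monitor.read_position())
E
```

```text
[-0.30008075  0.19468865 -2.24866713]
True [ 0.5935621  -0.15674376  0.02216915] [-0.15134033  0.28413864  4.36254651]
[ 0.20711785 -0.05549474 -0.16975668]
18.4333 [ 0.56405862 -0.15054629  0.1692785 ]
```

View pics/placed.png

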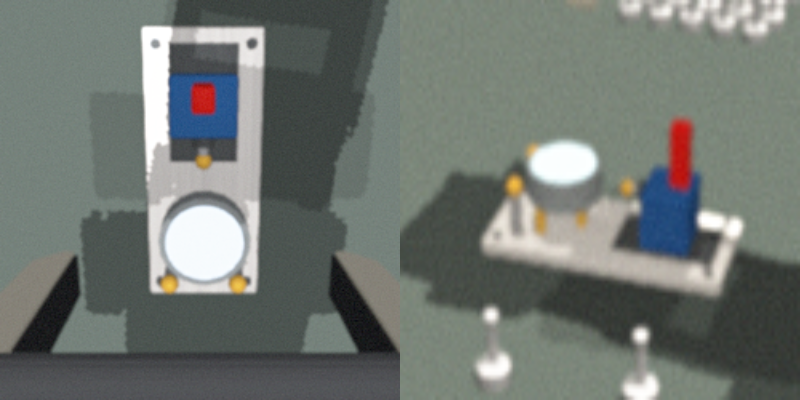

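The mirror is centred on the pads just behind both stops, and the plunger is clear. Next I push the tab from behind with the fingers shut, logging the force along mount x.

```bash
cat >> h.py <<'E'
ux=np.array([np.cos(-.206),np.sin(-.206)]); s0=np.array([.5995,-.158])
def P(x,z): return [*(s0+x*ux),z]
def fx(): return -(np.array(monitor.read_wrist_force())[:2]@ux)
def px(): return (np.array(monitor.read_position())[:2]-s0)@ux
E
python3 - <<'E'
from h import *
manip.movel(P(-.128,.17),.15,ori=[np.pi,0,1.365]); manip.gripper_to(0,20)
manip.movel(P(-.128,.059),.1); manip.hold(.2); f0=fx(); print('f0',f0)
print(manip.movel(P(-.09,.059),.02,f_stop=4)); x=px(); print('contact',x,fx()-f0,monitor.read_time())
L=[]
for i in range(16):
    x+=.0005; manip.movel(P(x,.059),.01); L.append((round(px()*1e3,2),round(fx()-f0,2)))
print(L,monitor.read_time())
E
```

```text
f0 0.9243488923913308
True
contact -0.1075982115700947 -0.5859477150925851 23.1667
[(np.float64(-107.3), np.float64(-0.22)), (np.float64(-107.22), np.float64(5.06)), (np.float64(-107.17), np.float64(6.89)), (np.float64(-106.89), np.float64(7.79)), (np.float64(-106.46), np.float64(8.28)), (np.float64(-105.97), np.float64(8.32)), (np.float64(-105.47), np.float64(9.05)), (np.float64(-104.98), np.float64(9.18)), (np.float64(-104.46), np.float64(8.62)), (np.float64(-103.98), np.float64(7.92)), (np.float64(-103.49), np.float64(8.66)), (np.float64(-102.93), np.float64(10.16)), (np.float64(-102.47), np.float64(8.74)), (np.float64(-101.98), np.float64(9.33)), (np.float64(-101.44), np.float64(8.75)), (np.float64(-100.96), np.float64(8.87))] 27.1667
```

```bash
python3 - <<'E'
from h import *
f0=.92; x=-.1009; L=[]
for i in range(44):
    x+=.0005; manip.movel(P(x,.059),.01)
    r=[fx()-f0]
    for _ in range(2): manip.hold(.02); r.append(fx()-f0)
    L.append((round(px()*1e3,2),round(float(np.mean(r)),2)))
    if np.mean([l[1] for l in L[-2:]])>8.8+2.9 and len(L)>1: break
print(*[(float(a),b) for a,b in L],monitor.read_time())
E
```

```text
(-100.99, 4.81) (-100.88, 7.34) (-100.54, 8.5) (-100.06, 8.89) (-99.61, 9.0) (-99.07, 8.93) (-98.59, 8.93) (-98.1, 8.5) (-97.57, 8.39) (-97.08, 8.5) (-96.6, 8.81) (-96.09, 8.75) (-95.56, 8.68) (-95.08, 8.96) (-94.57, 8.89) (-94.08, 8.77) (-93.56, 8.39) (-93.08, 8.77) (-92.58, 8.58) (-92.11, 8.17) (-91.64, 8.53) (-91.15, 9.65) (-90.66, 8.57) (-90.15, 9.04) (-89.65, 9.42) (-89.13, 8.97) (-88.65, 8.94) (-88.15, 9.06) (-87.66, 8.84) (-87.15, 8.35) (-86.7, 9.47) (-86.26, 10.21) (-85.82, 9.84) (-85.39, 10.43) (-85.03, 11.17) (-84.66, 12.68) 37.3667
```

```bash
python3 - <<'E'
from h import *
f0=.92; x=-.0843; L=[]
for i in range(4):
    manip.movel(P(x,.059),.01); r=[]
    for _ in range(6): r.append(fx()-f0); manip.hold(.03)
    L.append((round(float(px()*1e3),2),round(float(np.mean(r)),2),round(float(np.std(r)),2)))
    x+=.0002
    if L[-1][1]>8.75+4.5: break
print(L,monitor.read_time())
c=snap('wrist'); np.savez('press.npz',**c); d=snap('side')['color']
cv2.imwrite('pics/press.png',np.hstack([cv2.resize(c['color'][130:380,190:440],(400,400)),cv2.resize(d[140:240,270:395],(400,400))])[:,:,::-1])
E
```

```text
[(-84.73, 5.3, 0.72), (-84.69, 6.45, 0.29), (-84.68, 7.12, 0.44), (-84.65, 8.56, 0.25)] 39.2083
```

View pics/press.png

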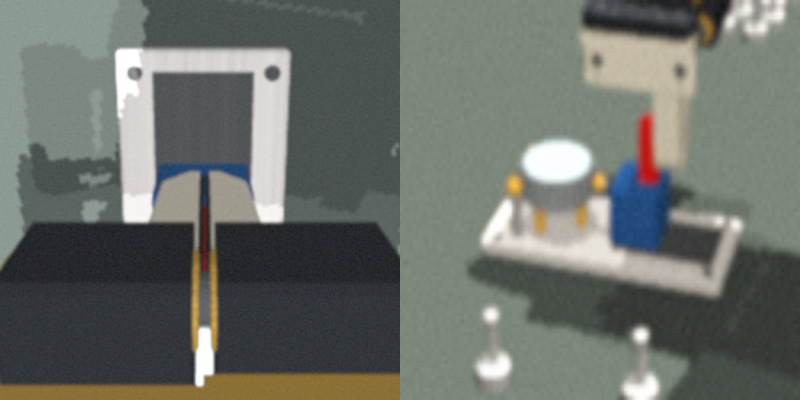

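```bash
python3 - <<'E'
from h import *
f0=.92; x=-.0836; L=[]
for i in range(10):
    manip.movel(P(x,.059),.01); r=[]
    for _ in range(6): r.append(fx()-f0); manip.hold(.02)
    L.append((round(float(px()*1e3),2),round(float(np.mean(r)),2),round(float(np.std(r)),2)))
    x+=.0002
    if L[-1][1]>8.75+4.6: break
print(L,monitor.read_time())
E
```

```text
[(-84.65, 8.77, 0.68), (-84.66, 9.93, 0.27), (-84.63, 11.43, 0.53), (-84.61, 12.2, 0.5), (-84.49, 12.69, 0.29), (-84.36, 12.79, 0.41), (-84.2, 13.27, 0.47), (-84.06, 13.79, 0.44)] 42.1083
```

Force rise over the sliding baseline is now 5.0 N, and its slope matches 2.5 N/mm. I retract and check.

```bash
python3 - <<'E'
from h import *
manip.movel(P(-.11,.059),.05); manip.movel(P(-.11,.17),.15); manip.gripper_to(.08)
manip.movel(P(-.035,.18),.15)
c=snap('wrist'); np.savez('final.npz',**c); d=snap('side')['color']
cv2.imwrite('pics/final.png',np.hstack([cv2.resize(c['color'][80:330,190:440],(400,400)),cv2.resize(d[140:240,270:395],(400,400))])[:,:,::-1])
hsv=cv2.cvtColor(c['color'],cv2.COLOR_RGB2HSV); m=cv2.inRange(hsv,(0,150,80),(5,255,255))
n,l,s,ce=cv2.connectedComponentsWithStats(m); i=1+np.argmax(s[1:,4]); print('tab x',(atz(c,ce[i],.087)[:2]-s0)@ux, 'expected',-.0841+.0145)
print(monitor.read_time(),monitor.read_wrist_force())
E
```

```text
tab x -0.07099331036287143 expected -0.0696
45.7833 [-0.35576638 -0.11908816  0.16420792]
```

View pics/final.png

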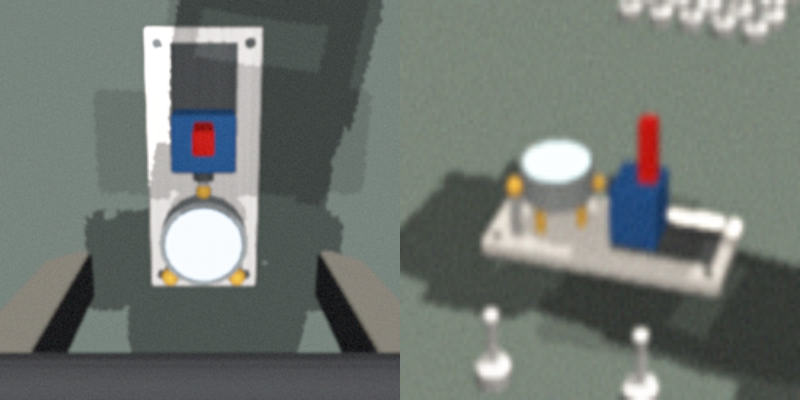

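The mirror sits symmetrically against both stop balls at (170,277) and (237,277), the plunger bears at (204,190), and the gripper is clear. I'm handing it in.

```bash
python3 -c "
from h import *
manip.sign_off()"
```

```text
the job is handed in; nothing more can be done
```

I lifted the grey mirror off its rest, set it face up on the three pads behind the stops and released it. I then pushed the clamp slide home by its red tab, backed off and handed the job in. The last clock reading before hand-in was about 46 s, against the 70 s limit.

- **Clamp force:** at the end the push was about 5.0 N above the sliding baseline (13.8 N against 8.75 N). It was rising at about 2.5 N per mm, as expected with the mirror against both stops. The readings scattered by about 0.5 N, so 5 N is good to roughly that.
- **Final pictures:** they show the mirror centred against both stops with the plunger bearing and the gripper clear. The pins beside the mount that show in that view are still upright.
- **Small disagreements:** the camera put the tab about 1.4 mm further back than the arm position implied, within the 2 mm calibration. The baseline also read 8.75 N rather than the stated 10 N, so I worked from the rise in force rather than the absolute value.

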